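# Set out a soldering board

## Robot

A 7-joint arm with a two-finger parallel gripper is mounted at the origin on the work surface. World frame = base frame: x ahead of the robot, y to its left, z up, the work surface at z = 0. Lengths are in m, angles in rad, forces in N, time in s.
With the tool pointing down it reaches from about 0.4 to 0.925 m from the base axis. Payload 4.1 kg.
Tool frame: the origin (TCP) lies midway between the tips of the shut fingers; the grasp point (between the pads) lies 19 mm behind it (robot.pinch_z is the distance from the TCP to the grasp point, in m); z points along the fingers, y is the line along which they close (so a half turn about z gives the same grasp; the last joint's range is limited). The gripper opens to 85 mm and grips with 20 to 120 N. Pads are 22 mm wide; open, the fingers measure 114 mm over their backs; the gripper's body (76 mm by 85 mm) begins 54 mm behind the grasp point. The pads swing forward as they close: fully open they stand 13 mm farther back than shut.
Start: joints at [1.13, 0.398, 0.045, 1.537, -0.019, 1.207, -0.051], TCP at [0.218, -0.612, 0.207] pointing down, gripper open.
Joint ranges: [-2.82, 2.82], [-0.49, 2.23], [-1.37, 1.46], [0, 2.46], [-1.36, 4.5], [0.23, 2], [-2.94, 2.94]. Speed limits (rad/s): [2.57, 2.57, 3.14, 3.14, 3.14, 3.14, 3.14].

## Interface

Orientations are given as a unit quaternion [x, y, z, w].
In Python, from bench import robot, kin, cams, regions_of, tip_of, status gives the robot as it stands. Calls block until the motion is done:
- robot.move_ptp(position, orientation): joint-space move of the TCP to a pose.
- robot.servo_line(position, feed=0.15, rot=None, guard=None): straight line of the TCP; rot=None keeps the orientation; feed is the mean speed in m/s. With guard (N) it stops when the force on the tool has changed by that much, and returns True; else False.
- robot.movej(angles): joint-space move.
- robot.grip(opening, f_grip=None): finger opening in m; f_grip is the grip in N (None keeps the last); returns when the fingers have stopped.
- robot.sleep(seconds).
- kin.solve_ik(position, orientation): joint angles nearest the present ones, or None.
- cams.snapshot(name): name is "scene" or "top"; returns the picture (400x640x3 uint8, red, green, blue); there is no depth.
- cams.camera_model(name): a dict with "mtx" (3x3 intrinsics, pixels), "origin" and "attitude" of the camera in the world. Camera axes: x right, y up, looking along -z (the intrinsics and any distortion apply to the point x, -y, -z); pixel columns grow to the right and rows downward; lengths in m; the calibration is good to about 2 mm. A picture is of the moment at which its call begins. camera_model takes no time and is no camera call.
A pose or a line that the arm cannot do raises robot.PlanningError and nothing moves.
- robot.sign_off(): hands the job in; it is judged then, once.
Trained networks look in the newest picture that a camera, given by its name, has taken for a name from the list of things; names that differ only in an ending like _2 or _b are one class to them, and where a whole thing is asked for, a point or a joint stands for the part that bears it (a point fixed in the world has none). Each returns a list of dicts, best first, with "p" (0 to 1); they miss things now and then, are a little off and sometimes report something else, mostly with a low value. They report only what shows in the picture. A call takes as long as a camera call.
- regions_of(camera, label): "region" (400x640 bool, what is visible of it) and "box" ([left, top, right, bottom] in pixels, round what is visible of it).
- tip_of(camera, label): "uv" ([column, row] in pixels: a listed point, or the origin of a listed thing).
Readings, each from a call of its own:
- status.get_t(): time.
- status.get_joints(): joint angles.
- status.get_qd(): joint speeds.
- status.get_effort(): joint torques, N m.
- status.get_tool_pos(): TCP position.
- status.get_ee_rot(): TCP orientation.
- status.get_wrist_force(): force on the tool from outside, world axes, zero at the start.
- status.get_torque(): the same for the moment, N m.
- status.get_opening(): finger opening in m.
- status.get_finger_force(): force on a finger pad.
Only numpy, scipy, OpenCV 4.12 (cv2) and the standard library are available. Lean on these libraries where they do the work, as an engineer would, in place of code of your own. Each camera call takes 0.05 s, during which the arm holds its last target. There are 200 camera calls.

## Task

Get the soldering board ready for the next pupil: put the brass cleaning tin in the bay between the two low wooden cheeks, and stand the flux jar on the board midway between that bay and the black iron rest, in line with them. Stand the big solder spool on the board close in front of the iron rest (the robot's side of it), centred on it and not touching it, and the small spool centred on top of the big one. Keep the jar upright, let go of everything, and leave the hammer, the screwdriver and the wood offcut where they lie.

Things in the scene. Friction and masses are not known exactly. Their poses are not given: they have to be found in the camera images.
- board: Fixed pale plywood board, 240 (x) by 360 mm (y), top 8 mm above the table. Origin: centre of its underside. x points away from the robot (turned up to 0.2 rad); a rail 22 mm wide, top 30 mm above the table, runs along its far edge. Bay and iron rest stand on it, centred at x = +35 mm, one at y = +115, the other at y = -115 mm; which side is which varies. Midway point: x = +35, y = 0 mm.
- bay: Fixed on the board: two parallel wooden cheeks, each 90 mm long (x), 18 mm thick, 20 mm high, with an 80 mm wide open gap between them, open to the robot's side. Origin: middle of the gap, at the level of the board's top surface (8 mm above the table). Axes parallel to the board's.
- rest: Fixed on the board: black steel iron rest, a tray 80 mm (x) by 70 mm (y), side walls 18 mm high; from its middle a coil holder with a grey-handled iron leans away from the robot (+x), up to 160 mm over the board. Origin: centre of the tray's underside, level with the board's top. Axes as the board's; front edge at x = -40 mm, with 115 mm of free board before it.
- tin: Loose round brass tin with copper-coloured wool on top, 58 mm in diameter, 40 mm high (44 mm with the crimped edge and the wool, which are not solid), about 0.16 kg. Origin: centre of its underside.
- jar: Loose amber glass flux jar with a black screw cap and a paper label, 44 mm in diameter, 56 mm high, about 0.11 kg. Origin: centre of its underside.
- big_spool: Loose large spool of solder wire standing on its flange, grey flanges, silvery wire, 56 mm in diameter, 40 mm high, flat top, about 0.3 kg. Origin: centre of its underside.
- small_spool: Loose small spool of solder wire of the same make, 38 mm in diameter, 30 mm high, about 0.1 kg. Origin: centre of its underside.
- hammer: Bystander: loose hammer, 260 mm long, lying on the table at the robot's left, roughly along x. Leave it alone.
- screwdriver: Bystander: loose screwdriver, 170 mm long, lying at the left, beside the far corner of the board, roughly along x. Leave it alone.
- offcut: Bystander: loose wood offcut, 55 x 100 x 30 mm, lying at the right beyond the spools and tins. Origin: centre of its underside. Leave it alone.

How it is judged:
By the outcome, as a careful person would: the job done as asked, in the order asked, and still so for the second after the job is handed in, with the robot touching nothing.
It also fails if it takes over 96 s, if anything falls off the work surface, if the arm or the gripper's body presses on something with over 40 N, if the wrist force passes 120 N, or if a joint passes its speed limit or range.

## Working session

There is one attempt and no reset: what is moved stays moved. The work goes in short steps, each a Python script; the robot and the scene stay as the last script left them, time stands still between calls to the robot, and variables do not carry over. Pictures are saved under pics/ and viewed, at most 14 in all, crops included, and the job is handed in when it is done.

```bash
ls; mkdir -p pics
python3 - <<'E'
from bench import robot,kin,cams,regions_of,tip_of,status
import cv2,numpy as np
for n in("scene","top"):
    im=cams.snapshot(n); cv2.imwrite(f"pics/{n}0.png",im[:,:,::-1])
    m=cams.camera_model(n); print(n,{k:np.round(v,4).tolist() if not isinstance(v,str) else v for k,v in m.items()})
    for l in["board","bay","rest","tin","jar","big_spool","small_spool","hammer","screwdriver","offcut"]:
        r=regions_of(n,l);t=tip_of(n,l)
        print(l,[(round(a["p"],2),np.round(a["box"]).tolist(),int(a["region"].sum())) for a in r[:2]],[(round(a["p"],2),np.round(a["uv"],1).tolist()) for a in t[:2]])
print(status.get_t(),status.get_ee_rot(),robot.pinch_z)
E
```

```text
pics
scene {'mtx': [[367.2674, 0.0, 322.603], [0.0, 367.2674, 201.5157], [0.0, 0.0, 1.0]], 'origin': [1.0395, -0.3654, 0.7214], 'attitude': [0.3448, 0.148, 0.3799, 0.8455]}
board [(0.89, [204.0, 184.0, 374.0, 316.0], 10081), (0.19, [390.0, 154.0, 410.0, 180.0], 374)] [(0.68, [292.5, 241.3])]
bay [(0.81, [227.0, 241.0, 291.0, 300.0], 750)] [(0.93, [257.4, 272.2])]
rest [(0.87, [318.0, 203.0, 389.0, 238.0], 1232)] [(0.63, [333.0, 221.1])]
tin [(0.56, [148.0, 295.0, 185.0, 334.0], 989)] [(0.69, [169.0, 319.9])]
jar [(0.55, [348.0, 138.0, 362.0, 162.0], 283)] [(0.58, [353.3, 156.9])]
big_spool [(0.55, [391.0, 156.0, 412.0, 180.0], 314), (0.18, [142.0, 248.0, 163.0, 270.0], 334)] [(0.8, [398.1, 168.9]), (0.4, [259.4, 269.0])]
small_spool [(0.77, [141.0, 248.0, 161.0, 272.0], 327)] [(0.72, [153.8, 264.1])]
hammer [(0.74, [380.0, 114.0, 456.0, 158.0], 660)] [(0.57, [410.9, 138.0])]
screwdriver [(0.88, [407.0, 186.0, 455.0, 224.0], 292)] [(0.65, [170.8, 319.9]), (0.56, [431.5, 210.9])]
offcut [] [(0.72, [215.0, 370.8])]
top {'mtx': [[426.7029, 0.0, 319.2028], [0.0, 426.7029, 200.6317], [0.0,
[... 388 characters left out ...]
])]
jar [(0.65, [249.0, 236.0, 262.0, 251.0], 157)] [(0.73, [255.9, 244.8])]
big_spool [(0.75, [232.0, 196.0, 252.0, 212.0], 257)] [(0.68, [453.2, 201.1]), (0.62, [241.1, 201.9])]
small_spool [(0.71, [438.0, 244.0, 451.0, 256.0], 123)] [(0.68, [445.4, 251.9]), (0.51, [447.2, 161.0])]
hammer [(0.78, [179.0, 191.0, 200.0, 266.0], 740)] [(0.78, [191.7, 231.7])]
screwdriver [(0.56, [250.0, 135.0, 263.0, 180.0], 205), (0.2, [232.0, 195.0, 252.0, 210.0], 237)] [(0.71, [257.1, 244.6]), (0.47, [256.5, 156.8])]
offcut [(0.57, [433.0, 153.0, 465.0, 169.0], 534), (0.27, [304.0, 167.0, 415.0, 244.0], 6635)] [(0.63, [446.0, 163.6])]
2.1 [9.85422922e-01 1.70122481e-01 1.27752746e-05 7.57494802e-05] 0.0187
```

Run:
```python
import cv2
a=cv2.imread("pics/scene0.png")[90:400,100:500]; cv2.imwrite("pics/s0c.png",cv2.resize(a,None,fx=1.9,fy=1.9,interpolation=cv2.INTER_CUBIC))
a=cv2.imread("pics/top0.png")[110:320,160:490]; cv2.imwrite("pics/t0c.png",cv2.resize(a,None,fx=2.4,fy=2.4,interpolation=cv2.INTER_CUBIC))
```

```text
(no output)
```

View pics/s0c.png

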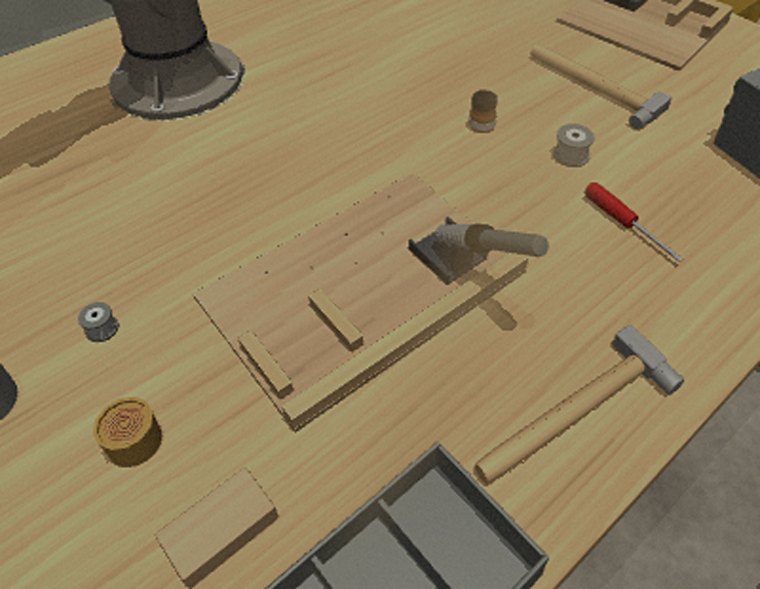

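View pics/t0c.png

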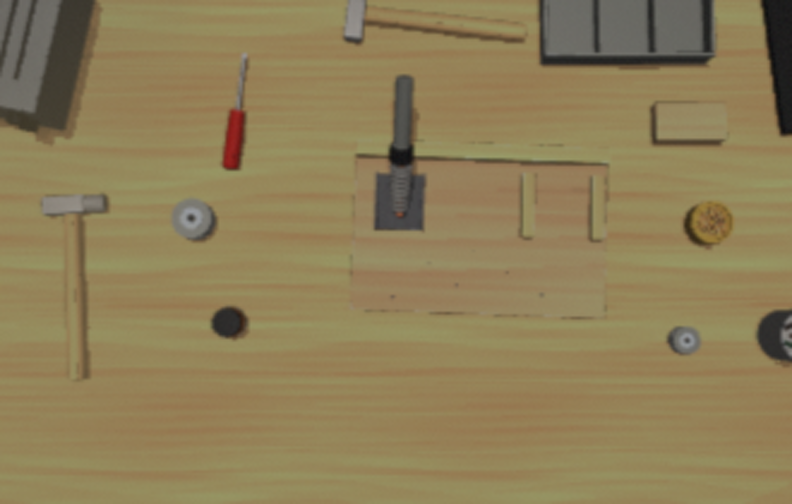

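```bash
cat > h.py <<'E'
from bench import robot,kin,cams,regions_of,tip_of,status
import cv2,numpy as np
from scipy.spatial.transform import Rotation as R
from scipy.optimize import least_squares,minimize
CM={n:cams.camera_model(n) for n in("scene","top")}
def proj(n,P):
    m=CM[n]; q=R.from_quat(m["attitude"]).inv().apply(np.atleast_2d(P)-m["origin"])*[1,-1,-1]
    q=q@np.array(m["mtx"]).T; return q[:,:2]/q[:,2:]
def hull(n,P): return cv2.convexHull(proj(n,P).astype(np.float32))[:,0]
def cent(h): m=cv2.moments(h.reshape(-1,1,2)); return np.array([m["m10"],m["m01"]])/m["m00"]
def fill(polys):
    im=np.zeros((400,640),np.uint8)
    for p in polys: cv2.fillPoly(im,[np.round(p*256).astype(np.int32)],255,cv2.LINE_AA,8)
    return im/255.
DIM=dict(tin=(.029,.042),jar=(.022,.056),big_spool=(.028,.040),small_spool=(.019,.030))
a=np.linspace(0,2*np.pi,48,endpoint=False); C=np.c_[np.cos(a),np.sin(a)]
def cyl(x,y,r,h,z): return np.vstack([np.c_[C*r+[x,y],0*a+z],np.c_[C*r+[x,y],0*a+z+h]])
def fitcyl(label,g,z=0.,cam=("scene","top"),snap=False):
    r,h=DIM[label]; obs=[]
    for n in cam:
        if snap: cams.snapshot(n)
        best=None
        for d in regions_of(n,label):
            ys,xs=np.nonzero(d["region"])
            if len(xs)<40: continue
            c=np.array([xs.mean(),ys.mean()]); e=np.linalg.norm(c-cent(hull(n,cyl(*g,r,h,z))))
            if e<25 and (best is None or e<best[0]): best=(e,c)
        if best: obs.append((n,best[1]))
    if not obs: return None
    f=lambda p:np.concatenate([cent(hull(n,cyl(*p,r,h,z)))-c for n,c in obs])
    s=least_squares(f,g,diff_step=1e-3,x_scale=.1); return s.x,np.round(s.fun,2)
def ray(n,uv,z):
    m=CM[n]; d=np.linalg.solve(np.array(m["mtx"]),[*uv,1.])*[1,-1,-1]; d=R.from_quat(m["attitude"]).apply(d)
    return np.array(m["origin"])+d*(z-m["origin"][2])/d[2]
def b2w(b,P):
    x,y,t=b; P=np.atleast_2d(np.asarray(P,float)).copy(); c,s=np.cos(t),np.sin(t)
    P[:,:2]=P[:,:2]@np.array([[c,s],[-s,c]])+[x,y]; return P
def box(x0,x1,y0,y1,z0,z1): return np.array([[x,y,z] for x in(x0,x1) for y in(y0,y1) for z in(z0,z1)])
S=1  # +1: rest at +y, bay at -y
BOARD=[box(-.12,.12,-.18,.18,0,.008),box(.098,.12,-.18,.18,0,.03)]
BAY=[box(-.01,.08,-.115*S+s*.049-.009,-.115*S+s*.049+.009,.008,.028) for s in(-1,1)]
E
python3 - <<'E'
from h import *
for n in CM: cams.snapshot(n)
g0=dict(tin=("top",(453,200),.02),jar=("top",(255.9,244.8),.03),big_spool=("top",(241,202),.02),small_spool=("top",(445,250),.02))
for l,(n,uv,z) in g0.items(): print(l,fitcyl(l,ray(n,uv,z)[:2]))
M={}
for n in CM:
    for l in("board","bay"): M[n,l]=regions_of(n,l)[0]["region"].astype(float)
# rest occludes/extends the board: ignore its neighbourhood
def cost(p,full=False):
    b=[p[0],p[1],p[2]]; c=0;o={}
    for (n,l),m in M.items():
        f=fill([hull(n,b2w(b,B)) for B in (BOARD if l=="board" else BAY)])
        o[n,l]=np.abs(f-m).sum()/m.sum(); c+=o[n,l]*(1 if l=="board" else .4)
    return o if full else c
x0=ray("top",(359,205),.008)[:2]
best=min((minimize(cost,[*x0,t],method="Nelder-Mead",options=dict(initial_simplex=np.array([[*x0,t],[x0[0]+.02,x0[1],t],[x0[0],x0[1]+.02,t],[*x0,t+.1]]),xatol=1e-4,fatol=1e-4)) for t in(-.1,0,.1)),key=lambda s:s.fun)
print(best.x,best.fun,cost(best.x,True)); b=best.x; np.save("board.npy",b)
print("bay tip",ray("scene",(257.4,272.2),.008),b2w(b,[.035,-.115,0]),"rest",ray("top",(324,196.2),.008),ray("scene",(333,221.1),.008),b2w(b,[.035,.115,0]),"board",ray("top",(359,203.5),0),ray("scene",(292.5,241.3),0))
a1=cv2.imread("pics/scene0.png"); a2=cv2.imread("pics/top0.png")
def draw(im,n,crop,k):
    im=cv2.resize(im[crop[1]:crop[3],crop[0]:crop[2]],None,fx=k,fy=k,interpolation=cv2.INTER_CUBIC)
    for B in BOARD+BAY+[box(-.005,.075,.08,.15,.008,.026)]:
        cv2.polylines(im,[np.round((hull(n,b2w(b,B))+.5-[crop[0],crop[1]])*k).astype(int)],True,(0,0,255),1)
    return im
cv2.imwrite("pics/fit.png",np.vstack([draw(a1,"scene",(195,180,395,320),3)[:, :600],draw(a2,"top",(290,155,430,253),600/140)])[:840])
im=cv2.imread("pics/fit.png"); print(im.shape); cv2.imwrite("pics/fit1.png",im[:420]);cv2.imwrite("pics/fit2.png",im[420:])
E
```

```text
tin (array([ 0.57591349, -0.36098693]), array([-0.24,  0.26, -0.65,  0.14]))
jar (array([0.44031789, 0.30960595]), array([-0.17,  0.02, -0.14, -0.12]))
big_spool (array([0.58408772, 0.36487151]), array([-0.19,  0.46, -0.37,  0.09]))
small_spool (array([ 0.41311128, -0.32391831]), array([-0.08,  0.46, -0.48,  0.38]))
[ 0.56997672 -0.04008536 -0.04073424] 0.6637082654975499 {('scene', 'board'): np.float64(0.17392998173370622), ('scene', 'bay'): np.float64(0.2256547185586752), ('top', 'board'): np.float64(0.18133611703440666), ('top', 'bay'): np.float64(0.5454506982649174)}
bay tip [ 0.59980085 -0.15894385  0.008     ] [[ 0.60026455 -0.15641526  0.        ]] rest [0.6011592  0.07909359 0.008     ] [0.60083799 0.07515565 0.008     ] [[0.60963083 0.07339395 0.        ]] board [ 0.57639389 -0.04093892  0.        ] [ 0.57814883 -0.04022163  0.        ]
(840, 600, 3)
```

View pics/fit1.png

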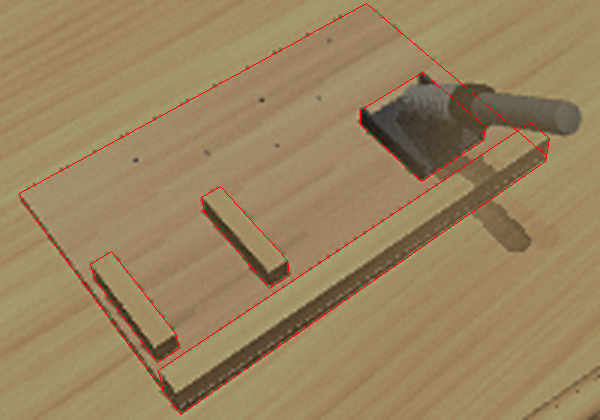

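View pics/fit2.png

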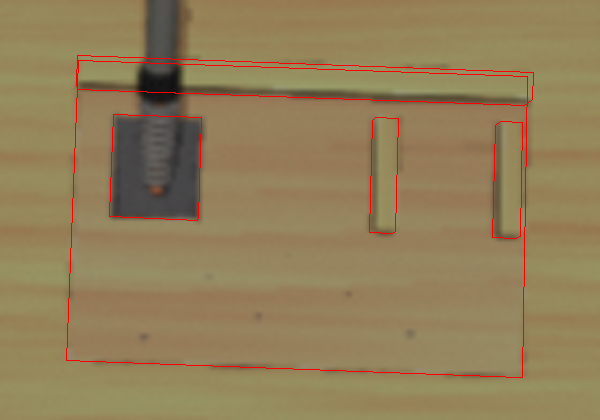

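```bash
cat >> h.py <<'E'
b=np.load("board.npy")
HI=.26
def quat(psi): return (R.from_euler("z",psi)*R.from_euler("x",np.pi)).as_quat()
def ori(xyz,psi):
    # of the two equivalent half turns, the one with the least motion from here
    q0=np.array(status.get_joints()); c=[]
    for p in(psi,psi+np.pi):
        q=kin.solve_ik(list(xyz),quat(p).tolist())
        if q is not None: c.append((np.abs(np.array(q)-q0).max(),p))
    return min(c)[1]
def pick(xy,psi,z,w,f=40,square=False):
    psi=ori([*xy,.1],psi); T=status.get_t()
    robot.grip(min(.085,w+.027)); robot.move_ptp([*xy,HI-.1],quat(psi).tolist())
    if square:
        p2=ori([*xy,z],psi+np.pi/2); robot.move_ptp([*xy,HI-.1],quat(p2).tolist())
        robot.servo_line([*xy,z],feed=.15); robot.grip(w-.004,20); robot.grip(min(.085,w+.02))
        robot.servo_line([*xy,.09],feed=.2); robot.move_ptp([*xy,.09],quat(psi).tolist())
    print("desc stop",robot.servo_line([*xy,z],feed=.15,guard=10)); robot.grip(w-.008,f)
    print("opening",status.get_opening(),"force",status.get_finger_force())
    robot.servo_line([*xy,HI],feed=.25); print("lifted",status.get_opening(),"dt",status.get_t()-T)
def place(xy,psi,z,w,guard=4):
    T=status.get_t(); psi=ori([*xy,z],psi); robot.move_ptp([*xy,HI],quat(psi).tolist())
    robot.servo_line([*xy,z+.012],feed=.2); s=robot.servo_line([*xy,z-.003],feed=.03,guard=guard)
    print("contact",s,"at",np.round(status.get_tool_pos(),4),"want",xy,z)
    robot.grip(w+.016); p=status.get_tool_pos(); robot.servo_line([p[0],p[1],HI],feed=.2)
    print("dt",status.get_t()-T,"t",status.get_t())
E
python3 - <<'E'
from h import *
th=b[2]; d=b2w(b,[.035,-.115,0])[0,:2]
print(fitcyl("tin",(.576,-.361),snap=True))
pick((.576,-.361),th+np.pi/2,.006,.058)
place(d,th+np.pi/2,.014,.058)
print(d,fitcyl("tin",d,.008,snap=True),status.get_t())
cv2.imwrite("pics/s1.png",cams.snapshot("scene")[150:350,180:480,::-1].repeat(2,0).repeat(2,1))
E
```

```text
(array([ 0.57547274, -0.36077889]), array([-0.47,  0.1 , -0.85, -0.21]))
desc stop False
opening 0.055322796003150196 force 41.404563188552856
lifted 0.055291597588952156 dt 4.5583
contact True at [ 0.6008 -0.1565  0.0156] want [ 0.60026455 -0.15641526] 0.014
dt 4.266699999999999 t 11.825
[ 0.60026455 -0.15641526] (array([ 0.59985643, -0.15516385]), array([-0.18,  0.55, -0.68,  0.38])) 12.025
```

View pics/s1.png

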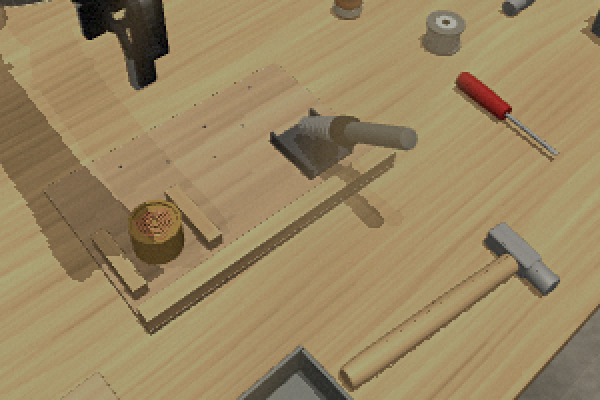

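The tin stands centred in the bay, at about (155,232) in the crop. Next is the jar.

Run:
```python
from h import *
th=b[2]; d=b2w(b,[.035,0,0])[0,:2]
pick((.4403,.3096),th,.012,.044,f=35,square=True)
place(d,th,.020,.044)
print(d,fitcyl("jar",d,.008,snap=True),status.get_t())
cv2.imwrite("pics/s2.png",cams.snapshot("scene")[130:330,180:480,::-1].repeat(2,0).repeat(2,1))
print(fitcyl("big_spool",(.584,.365),snap=True))
```

```text
desc stop False
opening 0.038850834277303896 force 34.82707500457764
lifted 0.038637964797335396 dt 9.0917
contact True at [ 0.6054 -0.0411  0.021 ] want [ 0.60494769 -0.04151066] 0.02
dt 4.8416 t 26.0083
[ 0.60494769 -0.04151066] (array([ 0.60263041, -0.03998153]), array([-0.07, -0.4 ,  0.22, -0.4 ])) 26.2083
(array([0.58573229, 0.36349714]), array([-0.38,  0.27, -0.42, -0.19]))
```

View pics/s2.png

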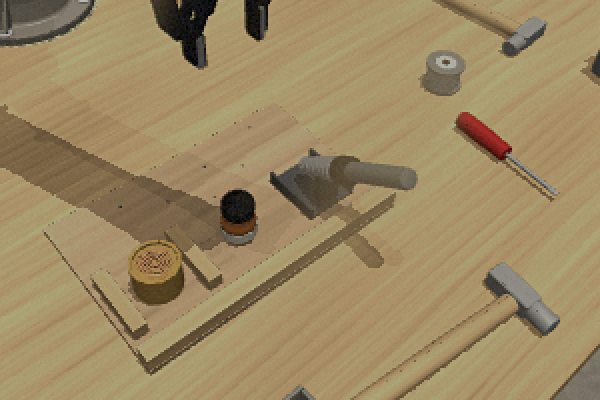

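The jar stands upright at about (238,215) in the crop, between the bay and the rest. Next is the big spool.

Run:
```python
from h import *
th=b[2]; d=b2w(b,[-.042,.115,0])[0,:2]
pick((.5848,.3643),th,.006,.056,f=50,square=True)
place(d,th,.014,.056)
print(d,fitcyl("big_spool",d,.008,snap=True),status.get_t())
cv2.imwrite("pics/s3.png",cams.snapshot("scene")[130:330,180:480,::-1].repeat(2,0).repeat(2,1))
print(fitcyl("small_spool",(.413,-.324),snap=True))
```

```text
desc stop False
opening 0.053138571261741235 force 51.32993817329407
lifted 0.053110843428045264 dt 9.1417
contact True at [0.5333 0.0764 0.0162] want [0.53269471 0.07652961] 0.014
dt 4.541699999999999 t 40.1417
[0.53269471 0.07652961] (array([0.53307666, 0.07572257]), array([0., 0.])) 40.3417
(array([ 0.41393284, -0.32378137]), array([ 0.07,  0.34, -0.17,  0.35]))
```

View pics/s3.png

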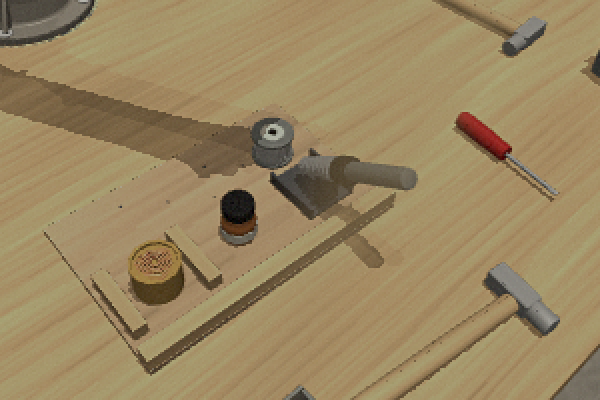

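The big spool stands in front of the rest with a small gap, at about (272,142) in the crop. Next is the small spool, placed at the same commanded xy.

Run:
```python
from h import *
th=b[2]; d=b2w(b,[-.042,.115,0])[0,:2]
pick((.4135,-.3238),th,.005,.038,f=30,square=True)
place(d,th,.053,.038,guard=3)
p=status.get_tool_pos(); robot.move_ptp([.45,-.1,.3],quat(ori([.45,-.1,.3],th)).tolist())
print(d,fitcyl("small_spool",d,.048,snap=True),fitcyl("big_spool",d,.008),status.get_t(),status.get_wrist_force())
s=cams.snapshot("scene")[150:270,220:400,::-1];t=cams.snapshot("top")[150:260,300:430,::-1]
cv2.imwrite("pics/s4.png",cv2.resize(s,None,fx=4,fy=4,interpolation=cv2.INTER_CUBIC));cv2.imwrite("pics/t4.png",cv2.resize(t,None,fx=5,fy=5,interpolation=cv2.INTER_CUBIC))
```

```text
desc stop False
opening 0.029692993282317098 force 1.1125509208068252
lifted 0.02995418592942102 dt 12.799999999999997
contact False at [0.5327 0.0766 0.0499] want [0.53269471 0.07652961] 0.053
dt 4.875 t 58.2667
[0.53269471 0.07652961] None (array([0.53165812, 0.07453019]), array([-0.35,  0.59, -0.69,  0.11])) 59.3833 [ 1.13753784  0.8625864  -0.43278444]
```

View pics/s4.png

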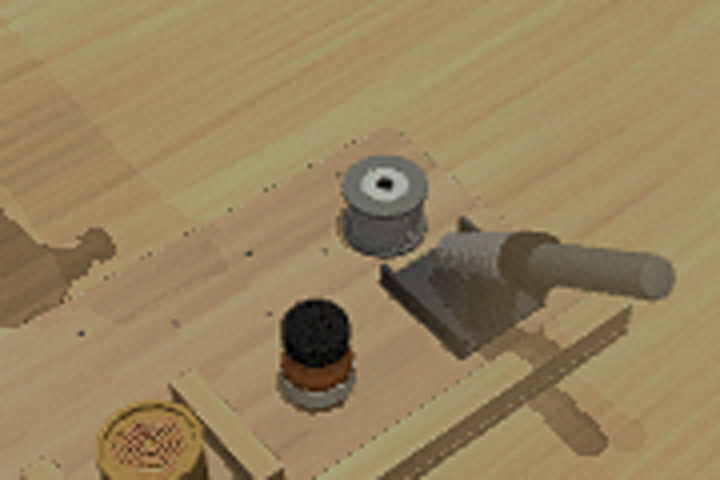

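View pics/t4.png

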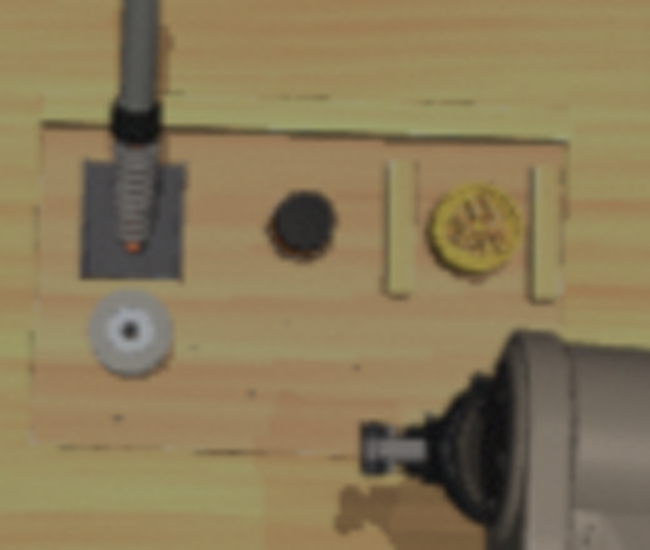

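The grip missed. The opening reading runs 3–6 mm under the true width, so the 30 mm command only just reached the spool. I'll check where the small spool is and retry with a tighter close.

```bash
python3 - <<'E'
from h import *
print(fitcyl("small_spool",(.4135,-.3238)))
s=cams.snapshot("scene")[220:300,120:220,::-1]; cv2.imwrite("pics/s5.png",cv2.resize(s,None,fx=5,fy=5,interpolation=cv2.INTER_CUBIC))
print(fitcyl("small_spool",(.4135,-.3238),snap=True),[(d["p"],d["box"]) for n in CM for d in regions_of(n,"small_spool")],status.get_t())
E
sed -i 's/robot.grip(w-.004,20)/robot.grip(w-.022,20)/; s/robot.grip(w-.008,f)/robot.grip(w-.022,f)/' h.py
```

```text
(array([ 0.41404152, -0.32351075]), array([0., 0.]))
(array([ 0.41266931, -0.32327686]), array([-0., -0.])) [(0.56, [140.0, 249.2, 162.2, 268.5])] 59.9333
```

View pics/s5.png

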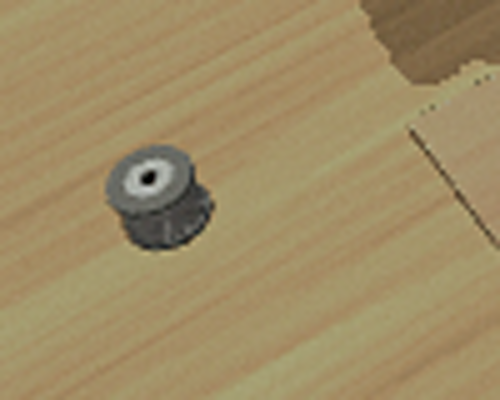

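The small spool still stands upright where it was. Retrying.

Run:
```python
from h import *
th=b[2]; d=b2w(b,[-.042,.115,0])[0,:2]
pick((.4137,-.3236),th,.004,.038,f=30,square=True)
print("force",status.get_finger_force(),status.get_t())
if status.get_opening()>.02 and status.get_finger_force()>10:
    place(d,th,.052,.038,guard=3)
    robot.move_ptp([.42,-.12,.26],quat(ori([.42,-.12,.26],th)).tolist())
    print(d,fitcyl("small_spool",d,.048,snap=True),fitcyl("big_spool",d,.008),status.get_t())
s=cams.snapshot("scene")[150:270,220:400,::-1];t=cams.snapshot("top")[150:260,300:430,::-1]
cv2.imwrite("pics/s6.png",cv2.resize(s,None,fx=4,fy=4,interpolation=cv2.INTER_CUBIC));cv2.imwrite("pics/t6.png",cv2.resize(t,None,fx=5,fy=5,interpolation=cv2.INTER_CUBIC))
```

```text
desc stop False
opening 0.01601625852197757 force 4.534348347515333
lifted 0.015726030145732057 dt 12.6584
force 0.0 72.5917
```

View pics/s6.png

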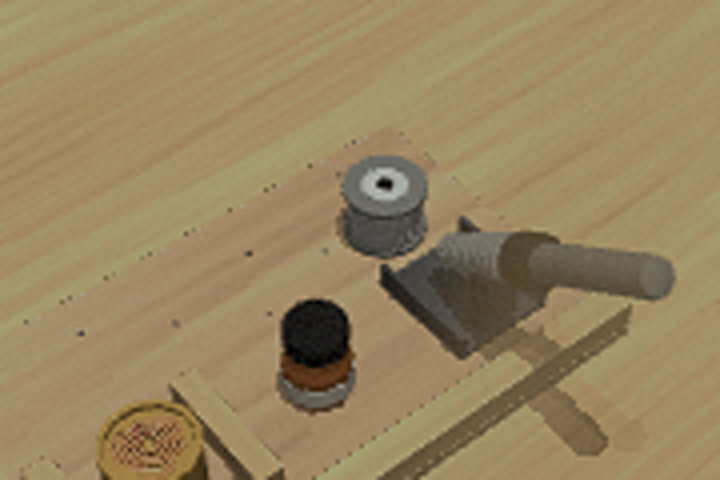

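View pics/t6.png

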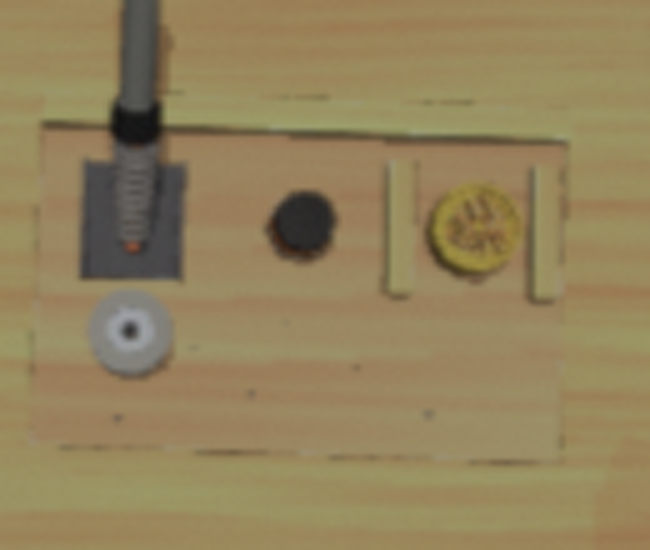

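Run:
```python
from h import *
s=cams.snapshot("scene")[200:320,100:260,::-1]; t=cams.snapshot("top")
cv2.imwrite("pics/s7.png",cv2.resize(s,None,fx=5,fy=5,interpolation=cv2.INTER_CUBIC))
print(status.get_tool_pos(),status.get_ee_rot(),status.get_opening(),quat(b[2]),status.get_t())
print(fitcyl("small_spool",(.4137,-.3236),cam=("scene",)),[(d["p"],d["box"]) for n in CM for d in regions_of(n,"small_spool")],proj("scene",[.4137,-.3236,.015]))
```

```text
[ 0.41309504 -0.32326332  0.25885221] [ 2.02149057e-02  9.99795066e-01  8.23214421e-04 -7.10805130e-04] 0.015771729815233972 [ 9.99792597e-01 -2.03657110e-02 -1.24704014e-18  6.12196402e-17] 72.7917
(array([ 0.41250116, -0.32363324]), array([-0., -0.])) [(0.85, [142.0, 248.9, 162.3, 271.9]), (0.68, [438.5, 243.7, 452.6, 256.0])] [[151.49037261 259.24210595]]
```

View pics/s7.png

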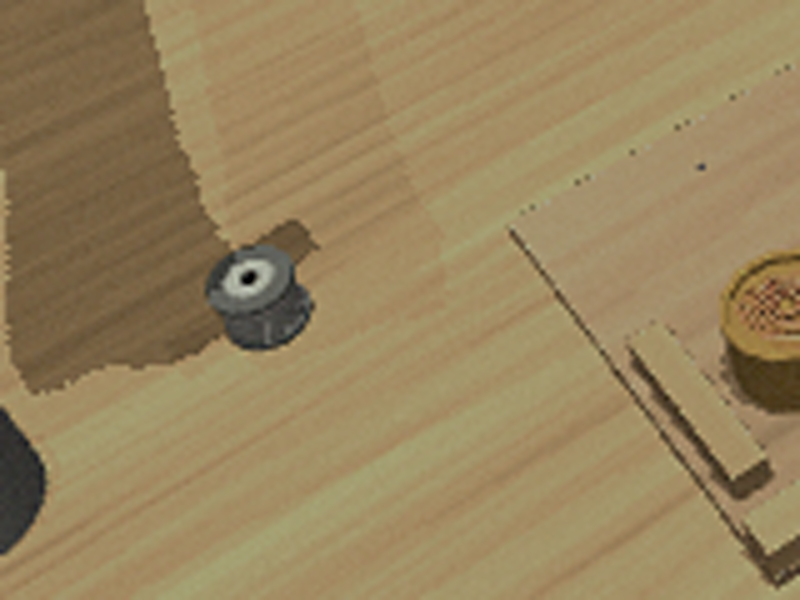

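The small spool hasn't moved, so the pads are closing too high for something 30 mm tall. I'll find the table by touch with a narrower opening, grip as low as possible, and only lift if the finger force shows a real grasp.

Run:
```python
from h import *
th=b[2]; d=b2w(b,[-.042,.115,0])[0,:2]; xy=[.4143,-.3235]
robot.grip(.052); robot.servo_line([*xy,.015],feed=.25)
c=robot.servo_line([*xy,-.008],feed=.04,guard=5); z=status.get_tool_pos()[2]; print("table",c,z)
if c: z+=.003; robot.servo_line([*xy,z],feed=.05)
robot.grip(.024,35); o,f=status.get_opening(),status.get_finger_force(); print(o,f,z,status.get_t())
if f>15:
    robot.servo_line([*xy,HI],feed=.3); print("lifted",status.get_opening(),status.get_finger_force(),status.get_t())
    if status.get_finger_force()>10: place(d,th,z+.048,.038,guard=3)
    print(d,fitcyl("small_spool",d,.048,snap=True),status.get_t())
t=cams.snapshot("scene")[150:270,220:400,::-1]; cv2.imwrite("pics/s8.png",cv2.resize(t,None,fx=4,fy=4,interpolation=cv2.INTER_CUBIC))
```

```text
table False -0.008033666488061746
0.036560301513722526 35.02669036388397 -0.008033666488061746 75.5083
lifted 0.03676165474791206 35.07798671722412 76.55
contact True at [0.5331 0.0764 0.0405] want [0.53269471 0.07652961] 0.039966333511938255
dt 4.7333 t 81.2833
[0.53269471 0.07652961] (array([0.53193226, 0.07585381]), array([ 0., -0.])) 81.4833
```

View pics/s8.png

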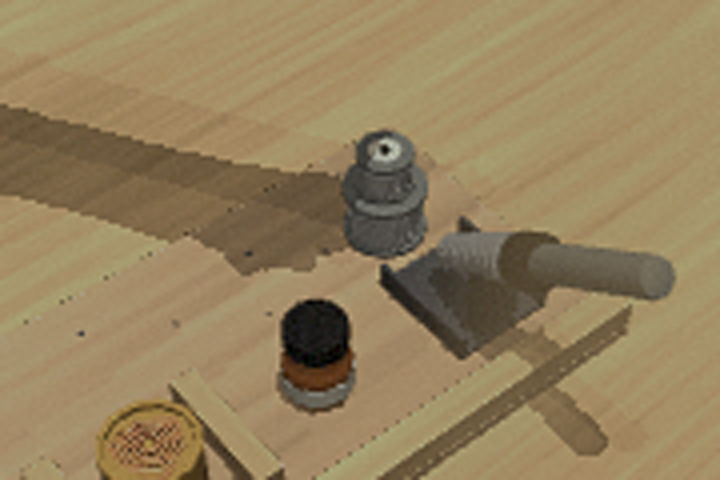

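The small spool sits centred on the big one, at about (385,165) in the crop. The jar and tin are unchanged and the arm is clear, so I'm handing in.

```bash
python3 -c "
from bench import robot,status
print(robot.sign_off(),status.get_t())"
```

```text
the job is handed in; nothing more can be done
the job is handed in; nothing more can be done
```

The job is handed in at about 81.5 s of the 96 s: the tin is in the bay, the jar stands upright at the midway point (within about 3 mm by camera), the big spool is about 9 mm in front of the iron rest, and the small spool is centred on top of it after two missed grasps; the hammer, screwdriver and offcut were not touched, and the verdict was not shown.

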